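Load the transformers into their test nests

TASK

Load the four yellow-taped transformers lying along the front of the bench for testing (not the one far off at the back left): stand each one on its pins in the test nest made for its size (the long one in the long nest, the two middle-sized ones in the two middle-sized nests, the short one in the short nest), lengthwise and flat on the plate between the four corner guides. Leave the ring coil and the copper bobbin that lie among them where they are.

Things in the scene. Friction and masses are not known exactly. Their poses are not given: they have to be found in the camera images.
- trafo_large_center (a point): the long transformer with yellow tape on top and black core, 81 long (its y axis) x 35 wide (its x axis) x 38 mm high over its pins; the fingers meet a block 32 mm wide, 68 mm long. The point is its centre, half-way up (19 mm above its underside), z up. Grip it across its width, from above; either way round is right.
- trafo_mid_a_center (a point): a middle-sized transformer with yellow tape on top and black core, 65 long (its y axis) x 29 wide (its x axis) x 29 mm high over its pins; the fingers meet a block 24 mm wide, 52 mm long. The point is its centre, half-way up (14.5 mm above its underside), z up. Grip it across its width, from above; either way round is right. Two are alike and interchangeable.
- trafo_mid_b_center (a point): a middle-sized transformer with yellow tape on top and black core, 65 long (its y axis) x 29 wide (its x axis) x 29 mm high over its pins; the fingers meet a block 24 mm wide, 52 mm long. The point is its centre, half-way up (14.5 mm above its underside), z up. Grip it across its width, from above; either way round is right. Two are alike and interchangeable.
- trafo_small_center (a point): the short transformer with yellow tape on top and black core, 43 long (its y axis) x 31 wide (its x axis) x 29 mm high over its pins; the fingers meet a block 28 mm wide, 30 mm long. The point is its centre, half-way up (14.5 mm above its underside), z up. Grip it across its width, from above; either way round is right.
- nest_large: the long nest: fixed grey metal plate, 4 mm thick, with four black L-shaped corner guides, 10 mm high above it, round a pocket 97 mm long (its y axis) x 51 mm wide (its x axis). The guides reach 19 mm in from each end along the long sides; between them it is open for the fingers. Origin: centre of the plate's underside, z up.
- nest_mid_a: a middle-sized nest: fixed grey metal plate, 4 mm thick, with four black L-shaped corner guides, 10 mm high above it, round a pocket 81 mm long (its y axis) x 45 mm wide (its x axis). The guides reach 14 mm in from each end along the long sides; between them it is open for the fingers. Origin: centre of the plate's underside, z up. Two nests are alike: one middle-sized transformer in each, either one.
- nest_mid_b: a middle-sized nest: fixed grey metal plate, 4 mm thick, with four black L-shaped corner guides, 10 mm high above it, round a pocket 81 mm long (its y axis) x 45 mm wide (its x axis). The guides reach 14 mm in from each end along the long sides; between them it is open for the fingers. Origin: centre of the plate's underside, z up. Two nests are alike: one middle-sized transformer in each, either one.
- nest_small: the short nest: fixed grey metal plate, 4 mm thick, with four black L-shaped corner guides, 10 mm high above it, round a pocket 59 mm long (its y axis) x 47 mm wide (its x axis). The guides reach 9 mm in from each end along the long sides; between them it is open for the fingers. Origin: centre of the plate's underside, z up.
- ring_coil: a ring-shaped coil, copper wire on a green ring, 40 x 46 x 12 mm, lying flat and loose among the transformers; not to be moved. Origin: centre of its underside
- bobbin: a wound bobbin, black with bare copper wire and no yellow tape, 22 x 27 x 32 mm, standing loose among the transformers; not to be moved. Origin: centre of its underside
There are look-alikes about, which are no part of the job. What is shaped like the nest_mid_a but blue is not meant.

How it is judged:
At the end, for the whole second after the job is handed in: Each transformer stands upright (0.12 rad) and flat on the plate (4 mm) of a nest of its own size, one in each, its centre within 16 mm of the nest's centre, its length along the nest's within 0.3 rad, either way round; released, at rest (below 20 mm/s, 0.2 rad/s) (horizontal distance between trafo_large_center and nest_large below 0.016 m and z of trafo_large_center in the frame of nest_large between 0.019 and 0.027 m and angle between each of trafo_large_center, trafo_small_center's own z axis and vertical below 0.12 rad and angle between the y axis of trafo_large_center and the y axis of nest_large, either way round below 0.3 rad and horizontal distance between trafo_small_center and nest_small below 0.016 m and z of trafo_small_center in the frame of nest_small between 0.0145 and 0.0225 m and angle between the y axis of trafo_small_center and the y axis of nest_small, either way round below 0.3 rad and linear speed of each of trafo_large, trafo_mid_a, trafo_mid_b, trafo_small below 0.02 m/s and angular speed of each of trafo_large, trafo_mid_a, trafo_mid_b, trafo_small below 0.2 rad/s and (((horizontal distance between trafo_mid_a_center and nest_mid_a below 0.016 m and z of trafo_mid_a_center in the frame of nest_mid_a between 0.0145 and 0.0225 m and angle between trafo_mid_a_center's own z axis and vertical below 0.12 rad and angle between the y axis of trafo_mid_a_center and the y axis of nest_mid_a, either way round below 0.3 rad) and (horizontal distance between trafo_mid_b_center and nest_mid_b below 0.016 m and z of trafo_mid_b_center in the frame of nest_mid_b between 0.0145 and 0.0225 m and angle between trafo_mid_b_center's own z axis and vertical below 0.12 rad and angle between the y axis of trafo_mid_b_center and the y axis of nest_mid_b, either way round below 0.3 rad)) or ((horizontal distance between trafo_mid_a_center and nest_mid_b below 0.016 m and z of trafo_mid_a_center in the frame of nest_mid_b between 0.0145 and 0.0225 m and angle between trafo_mid_a_center's own z axis and vertical below 0.12 rad and angle between the y axis of trafo_mid_a_center and the y axis of nest_mid_b, either way round below 0.3 rad) and (horizontal distance between trafo_mid_b_center and nest_mid_a below 0.016 m and z of trafo_mid_b_center in the frame of nest_mid_a between 0.0145 and 0.0225 m and angle between trafo_mid_b_center's own z axis and vertical below 0.12 rad and angle between the y axis of trafo_mid_b_center and the y axis of nest_mid_a, either way round below 0.3 rad)))); the robot touches nothing.
It fails at once if the ring coil is moved by more than 20 mm (distance of ring_coil from where it was at the start of the episode above 0.02 m).
It fails at once if the copper bobbin is moved by more than 20 mm (distance of bobbin from where it was at the start of the episode above 0.02 m).
It also fails if it takes over 96 s, if anything falls off the work surface, if the arm or the gripper's body presses on something with over 40 N, if the wrist force passes 120 N, or if a joint passes its speed limit or range.

ROBOT

A 7-joint arm with a two-finger parallel gripper is mounted at the origin on a cart in front of the work surface, level with it; the furniture and walls round the work are solid. World frame = base frame: x ahead of the robot, y to its left, z up, the work surface at z = 0. Lengths are in m, angles in rad, forces in N, time in s.
With the tool pointing down it reaches from about 0.425 to 0.875 m from the base axis. Payload 8.4 kg.
Tool frame: the origin (TCP) lies midway between the tips of the shut fingers; the grasp point (between the pads) lies 19 mm behind it (robot.grasp_offset is the distance from the TCP to the grasp point, in m); z points along the fingers, y is the line along which they close (so a half turn about z gives the same grasp; the last joint's range is limited). The gripper opens to 85 mm and grips with 20 to 120 N. Pads are 22 mm wide; open, the fingers measure 114 mm over their backs; the gripper's body (76 mm by 85 mm) begins 54 mm behind the grasp point. The pads swing forward as they close: fully open they stand 13 mm farther back than shut.
Start: joints at [-1.224, 0.333, 0.04, 1.465, -0.013, 1.343, -0.059], TCP at [0.28, 0.586, 0.231] pointing down, gripper open.
Joint ranges: [-2.58, 2.58], [-0.38, 2.09], [-1.3, 1.39], [0.25, 2.4], [-1.5, 4.64], [0.08, 2.09], [-2.65, 2.65]. Speed limits (rad/s): [2.22, 2.22, 2.79, 2.79, 3.14, 3.14, 3.14].

INTERFACE

Orientations are given as a unit quaternion [x, y, z, w].
In Python, from bench import robot gives the robot as it stands.
- The arm moves only by the tool send_rows, never from a script. Its argument "commands" is a list of rows, each a list of 7 numbers: the turn, a rotation vector about the tool's x, y, z normalised to -1 to 1, where 1 is pi rad, then the shift along the tool's x, y, z normalised to -1 to 1, where 1 is 15 cm, then the opening, from 0 (shut) to 1 (fully open). In form: [[wx, wy, wz, tx, ty, tz, jaw], ...]. A call has 1 to 20 rows; each row is the pose to reach, as a shift and turn from the pose commanded when the call began, along the tool's axes at that moment, turning the shorter way round; what a row does not reach only later rows make up. A row lasts 1/10 s, in which the tool goes at most 50 mm and 8.59 degrees, less where a joint would pass 70% of its speed; a pose out of reach is approached as far as the arm can. A call with a number of a shift or a turn outside -1 to 1 is refused whole. A call with a gripper value outside its range is refused whole. The fingers move at their own pace and stop on an object; "newtons" is the grip in N (left out, the last holds). Time passes only in rows, so rows that repeat a pose let the fingers close. It gives the time, the measured TCP pose, the force, the opening and the grip force at its end, in the units of the state.
- robot.observe(): the state, without advancing time (a new reading comes with each control period).
- robot.read_camera(name): name is "scene" or "side" or "wrist"; returns a dict with "image" (400x640x3 uint8, red, green, blue), "fov_y" (degrees; the focal length in pixels is half the picture's height over the tangent of half this angle, whatever the lens; pixels are square), "cx", "cy" (the principal point, pixels), "R" (3x3) and "t" (3): a world point X has camera coordinates R X + t; the wrist camera has in their place "hand_eye" (4x4, takes a point from camera to tool coordinates, whose origin is the TCP and whose axes are the flange's). Camera axes: x right, y down, z forward; pixel columns grow to the right and rows downward; lengths in m; the calibration is good to about 2 mm. A picture is of the moment at which its call begins: read the wrist's pose just before it. There is no depth.
- robot.sign_off(): hands the job in; it is judged then, once.
Trained networks look in the newest picture that a camera, given by its name, has taken for a name from the list of things; names that differ only in an ending like _2 or _b are one class to them, and where a whole thing is asked for, a point or a joint stands for the part that bears it (a point fixed in the world has none). Each returns a list of dicts, best first, with "conf" (0 to 1); they miss things now and then, are a little off and sometimes report something else, mostly with a low value. They report only what shows in the picture. A call takes as long as a camera call. They do not tell look-alikes from the thing itself.
- robot.look_for(label, camera): "position" ([column, row] in pixels, amid what is visible of it).
- robot.masks_of(label, camera): "mask" (400x640 bool, what is visible of it) and "position" ([column, row] in pixels, amid what is visible of it).
- robot.place_of(label, camera): "position" ([column, row] in pixels: a listed point, or the origin of a listed thing).
The state is a dict: "time": time; "joint_positions": joint angles; "joint_vel": joint speeds; "joint_torque": joint torques, N m; "tcp_pos": TCP position; "eef_rot": TCP orientation; "wrist_force": force on the tool from outside, world axes, zero at the start; "wrist_torque": the same for the moment, N m; "finger_gap": finger opening in m; "grip_force": force on a finger pad.
Only numpy, scipy, OpenCV 4.12 (cv2) and the standard library are available. Lean on these libraries where they do the work, as an engineer would, in place of code of your own. Each camera call takes 0.05 s, during which the arm holds its last target. There are 200 camera calls.

## Working session

There is one attempt and no reset: what is moved stays moved. The work goes in short steps, Python scripts to look and compute and a tool call to move; the robot and the scene stay as the last step left them, time stands still between calls to the robot, and variables do not carry over. Pictures are saved under pics/ and viewed, at most 17 in all, crops included, and the job is handed in when it is done.

Besides the shell and the picture viewer there is one more tool, called after "Call:" in YAML: its name, and indented under it one key for each argument. send_rows: Moves the arm, as the interface text tells. Its arguments: {"type":"object","properties":{"commands":{"type":"array","items":{"type":"array","items":{"type":"number","minimum":-1,"maximum":1}}},"newtons":{"type":"number"}},"required":["commands"]}

```bash
mkdir -p pics; ls; python3 - <<'E'
from bench import robot
import cv2
s=robot.observe(); print({k:s[k] for k in('time','tcp_pos','eef_rot','finger_gap')})
for c in("scene","side"):
    r=robot.read_camera(c); cv2.imwrite(f'pics/{c}0.png',r["image"][:,:,::-1]); print(c,r["fov_y"],r["cx"],r["cy"],r["R"],r["t"])
    for l in("trafo_large_center","trafo_mid_a_center","trafo_small_center","nest_large","nest_mid_a","nest_small","ring_coil","bobbin"):
        print(l,[(d["position"],round(d["conf"],2)) for d in robot.place_of(l,c)])
E
```

```text
pics
{'time': 0.0, 'tcp_pos': array([0.28010658, 0.58604136, 0.23042143]), 'eef_rot': array([ 2.21066247e-01,  9.75258455e-01, -8.04910446e-04, -1.11657390e-04]), 'finger_gap': 0.08545209102798011}
scene 50.57464111872489 321.8141586843904 201.17133334857664 [[-0.59656355 -0.80237984 -0.01727769]
 [-0.31300334  0.25243117 -0.91559129]
 [ 0.73901343 -0.54080042 -0.4017388 ]] [0.34891863 0.23668312 0.65013862]
trafo_large_center [([409.8, 208.3], 0.82), ([295.6, 237.2], 0.41)]
trafo_mid_a_center [([200.3, 269.1], 0.73), ([384.6, 226.3], 0.49)]
trafo_small_center [([326.3, 245.8], 0.48)]
nest_large [([342.7, 213.7], 0.7)]
nest_mid_a [([295.9, 236.9], 0.66), ([307.7, 199.6], 0.61)]
nest_small [([196.7, 267.6], 0.55)]
ring_coil [([460.6, 206.5], 0.4)]
bobbin [([223.3, 302.7], 0.5)]
side 46.81667881784634 327.58843091784854 198.76854280998387 [[ 0.86661204 -0.49866698  0.0177431 ]
 [-0.32101733 -0.58439972 -0.7452683 ]
 [ 0.38200976  0.64016264 -0.66652858]] [-0.49088231  0.23407711  0.96977067]
trafo_large_center [([338.0, 292.0], 0.77)]
trafo_mid_a_center [([299.6, 255.9], 0.55)]
trafo_small_center [([277.2, 210.1], 0.74)]
nest_large [([355.0, 237.6], 0.82)]
nest_mid_a [([385.9, 208.9], 0.76), ([312.6, 199.2], 0.73), ([405.0, 308.9], 0.73)]
nest_small [([275.5, 154.2], 0.65)]
ring_coil [([361.2, 353.3], 0.59)]
bobbin [([229.1, 161.5], 0.39)]
```

View pics/scene0.png

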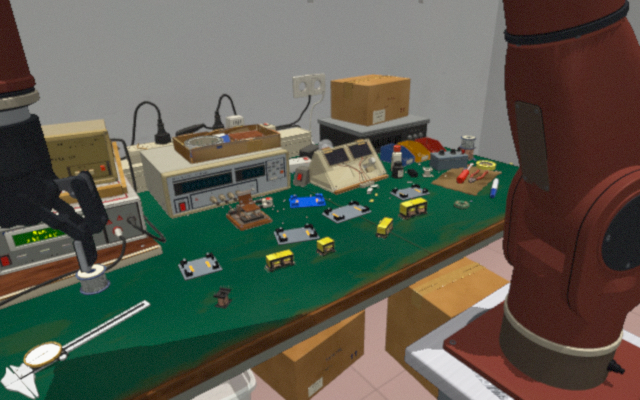

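View pics/side0.png

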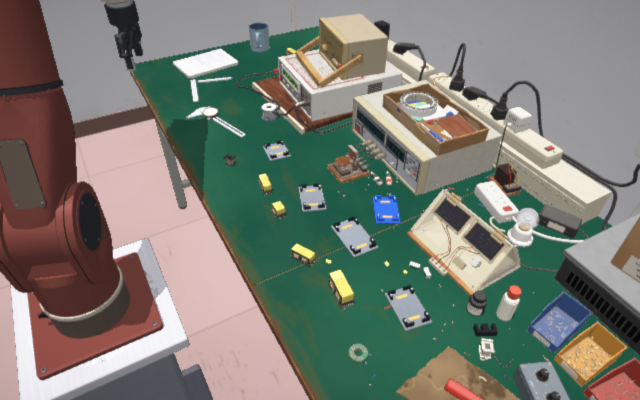

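Scene view: trafos at about (413,208) large, (384,227) mid, (326,245) small and (280,260) mid. Nests are at (409,191) mid, (347,212) large, (296,235) mid and (200,265) small; the blue look-alike is at (307,200). Side view: trafos at (342,287), (303,254), (278,209) and (265,183); nests at (405,308), (355,237), (312,197) and (277,151).

```bash
cat > h.py <<'E'
import numpy as np, cv2
from bench import robot
from scipy.spatial.transform import Rotation as Ro
def ray(px,r,R,t):
    f=200/np.tan(np.radians(r["fov_y"])/2)
    d=np.array([(px[0]-r["cx"])/f,(px[1]-r["cy"])/f,1.])
    return -R.T@t, R.T@d
def onplane(px,r,z,R=None,t=None):
    o,d=ray(px,r,r["R"] if R is None else R,r["t"] if t is None else t)
    return o+d*(z-o[2])/d[2]
E
python3 - <<'E'
from h import *
r={c:robot.read_camera(c) for c in("scene","side")}
P={"tL":((413,208),(342,287),.019),"tM1":((384,227),(303,254),.0145),"tS":((326,245),(278,209),.0145),"tM2":((280,260),(265,183),.0145),
"nM1":((409,191),(405,308),.004),"nL":((347,212),(355,237),.004),"nM2":((296,235),(312,197),.004),"nS":((200,265),(277,151),.004),
"ring":((461,204),(358,353),.006),"bob":((223,297),(230,159),.016)}
for k,(a,b,z) in P.items(): print(k,onplane(a,r["scene"],z)[:2].round(3),onplane(b,r["side"],z)[:2].round(3))
for l in("trafo_large_center","trafo_mid_a_center","trafo_small_center","nest_large","nest_mid_a","nest_small"):
    for d in robot.masks_of(l,"side"):
        ys,xs=np.nonzero(d["mask"]); 
        if len(xs)<10: continue
        q=np.array([onplane((x,y),r["side"],.02 if 't' == l[0] else .004)[:2] for x,y in zip(xs,ys)],np.float32)
        print(l,round(d["conf"],2),d["position"],cv2.minAreaRect(q))
w=robot.read_camera("wrist"); print(w["hand_eye"],w["fov_y"])
s=robot.observe();print(Ro.from_quat(s["eef_rot"]).as_matrix().round(3))
E
```

```text
tL [ 0.472 -0.213] [ 0.479 -0.214]
tM1 [ 0.447 -0.084] [ 0.451 -0.086]
tS [0.464 0.078] [0.466 0.081]
tM2 [0.473 0.192] [0.479 0.193]
nM1 [ 0.583 -0.32 ] [ 0.574 -0.317]
nL [ 0.585 -0.084] [ 0.592 -0.091]
nM2 [0.562 0.094] [0.57 0.09]
nS [0.577 0.328] [0.577 0.325]
ring [ 0.427 -0.356] [ 0.429 -0.357]
bob [0.426 0.343] [0.434 0.339]
trafo_large_center 0.94 [340.4, 291.0] ((0.4747520387172699, -0.21383978426456451), (0.09935533255338669, 0.04147505387663841), 81.46727752685547)
trafo_mid_a_center 0.7 [304.1, 256.3] ((0.44893383979797363, -0.09232476353645325), (0.042319122701883316, 0.06858208030462265), 26.668142318725586)
trafo_small_center 0.63 [278.0, 207.8] ((0.46164026856422424, 0.07715974748134613), (0.06099344789981842, 0.03703957423567772), 71.74107360839844)
nest_large 0.72 [351.0, 236.5] ((0.5924484729766846, -0.0834507867693901), (0.12473954260349274, 0.07485225051641464), 88.21087646484375)
nest_mid_a 0.78 [386.6, 209.8] ((0.7200649976730347, -0.03966137021780014), (0.10818438977003098, 0.06374979764223099), 61.03267288208008)
nest_mid_a 0.64 [312.3, 196.3] ((0.5701048374176025, 0.0934952050447464), (0.10989411175251007, 0.0671558752655983), 69.47488403320312)
nest_mid_a 0.59 [405.7, 309.2] ((0.580628514289856, -0.3160772919654846), (0.10364615172147751, 0.06751474738121033), 80.9695816040039)
nest_small 0.68 [275.7, 152.3] ((0.5762103199958801, 0.33422642946243286), (0.08876305818557739, 0.06323642283678055), 82.11500549316406)
[[ 1.40479125e-03 -9.61260095e-01 -2.75639360e-01  7.05589765e-02]
 [ 9.99998601e-01  1.10004710e-03  1.26018981e-03  4.55509003e-04]
 [-9.08153901e-04 -2.75640745e-01  9.61260295e-01 -1.43205051e-01]
 [ 0.00000000e+00  0.00000000e+00  0.00000000e+00  1.00000000e+00]] 58.39081528531788
[[-0.902  0.431 -0.   ]
 [ 0.431  0.902 -0.   ]
 [ 0.    -0.    -1.   ]]
```

Call:
send_rows:
  commands:
    - [0,0,0,-0.81,-0.56,0,1]
    - [0,0,0,-0.81,-0.56,0,1]
    - [0,0,0,-0.81,-0.56,0,1]

```text
time: 1.65
tcp_pos: [0.3545, 0.4565, 0.2312]
eef_rot: [0.221, 0.975, -0.0, 0.0]
wrist_force: [0.8, -0.4, 0.5]
finger_gap: 0.0855
grip_force: 0.0
```

Call:
send_rows:
  commands:
    - [0,0,0,-0.81,-0.56,0,1]
    - [0,0,0,-0.81,-0.56,0,1]
    - [0,0,0,-0.81,-0.56,0,1]

```text
time: 1.95
tcp_pos: [0.4279, 0.328, 0.2317]
eef_rot: [0.221, 0.975, 0.0, 0.0]
wrist_force: [1.6, 0.2, -0.2]
finger_gap: 0.0855
grip_force: 0.0
```

Call:
send_rows:
  commands:
    - [0,0,0.25,-0.81,-0.56,-0.1,1]
    - [0,0,0.25,-0.81,-0.56,-0.1,1]
    - [0,0,0.25,-0.81,-0.56,-0.1,1]
    - [0,0,0.25,-0.81,-0.56,-0.1,1]
    - [0,0,0.25,-0.81,-0.56,-0.1,1]
    - [0,0,0.25,-0.81,-0.56,-0.1,1]
    - [0,0,0.25,-0.81,-0.56,-0.1,1]
    - [0,0,0.25,-0.81,-0.56,-0.1,1]

```text
time: 2.75
tcp_pos: [0.5004, 0.202, 0.2464]
eef_rot: [0.577, 0.817, 0.0, 0.0]
wrist_force: [-0.3, -0.8, 1.4]
finger_gap: 0.0852
grip_force: 0.0
```

```bash
cat >> h.py <<'E'
def wrist(name=None):
    s=robot.observe(); w=robot.read_camera("wrist")
    M=np.eye(4); M[:3,:3]=Ro.from_quat(s["eef_rot"]).as_matrix(); M[:3,3]=s["tcp_pos"]
    C=np.linalg.inv(M@w["hand_eye"]); w["R"],w["t"]=C[:3,:3],C[:3,3]
    if name: cv2.imwrite(f"pics/{name}.png",w["image"][:,:,::-1])
    return s,w
def yaw(s): 
    R=Ro.from_quat(s["eef_rot"]).as_matrix(); return np.degrees(np.arctan2(R[1,1],R[0,1]))
def rects(label,w,z,cam="wrist"):
    for d in robot.masks_of(label,cam):
        c=max(cv2.findContours(d["mask"].astype(np.uint8),0,2)[0],key=cv2.contourArea)[:,0]
        q=np.array([onplane(p,w,z)[:2] for p in c],np.float32)
        (cx,cy),(a,b),th=cv2.minAreaRect(q)
        if a<b: a,b,th=b,a,th+90
        print(label,round(d["conf"],2),np.round(d["position"]),"ctr %.4f %.4f size %.3f %.3f long axis %.1f"%(cx,cy,a,b,(th+90)%180-90))
    for d in robot.place_of(label,cam): print("   place",round(d["conf"],2),np.round(d["position"]),onplane(d["position"],w,z)[:2].round(4))
def move(s,x,y,z,yw):
    "tool-axes shift (1=15cm) and turn about tool z to reach TCP x,y,z with tool y at yaw yw (mod 180)"
    R=Ro.from_quat(s["eef_rot"]).as_matrix()
    d=R.T@(np.array([x,y,z])-s["tcp_pos"])/.15
    t=-((yw-yaw(s)+90)%180-90)/180
    return "shift",d.round(3),"wz",round(t,3)
E
python3 - <<'E'
from h import *
s,w=wrist("w1"); print(s["time"],s["tcp_pos"],yaw(s),s["joint_positions"].round(2))
for l,z in(("trafo_mid_a_center",.0145),("trafo_small_center",.0145)): rects(l,w,z)
for l in("nest_mid_a","nest_small","bobbin"): rects(l,w,0.004)
E
```

```text
2.75 [0.50044601 0.20199334 0.24638292] 19.55385579180919 [-0.8   0.1   0.36  1.73 -0.03  1.32 -0.09]
trafo_mid_a_center 0.59 [200. 350.] ctr 0.4503 -0.0741 size 0.052 0.021 long axis -62.6
   place 0.63 [198. 365.] [ 0.4515 -0.086 ]
trafo_small_center 0.83 [244. 255.] ctr 0.4647 0.0797 size 0.046 0.031 long axis 89.5
   place 0.95 [247. 255.] [0.4655 0.0786]
nest_mid_a 0.89 [334. 263.] ctr 0.5678 0.0912 size 0.100 0.064 long axis 70.1
nest_mid_a 0.73 [411. 366.] ctr 0.7077 -0.0058 size 0.045 0.029 long axis 80.2
   place 0.85 [400. 390.] [ 0.7129 -0.0447]
   place 0.84 [336. 267.] [0.5702 0.0936]
   place 0.2 [245. 252.] [0.4621 0.076 ]
nest_small 0.78 [426.  68.] ctr 0.5756 0.3298 size 0.078 0.066 long axis 82.5
   place 0.64 [424.  69.] [0.5754 0.3313]
bobbin 0.66 [295.   8.] ctr 0.4339 0.3404 size 0.023 0.021 long axis 38.4
   place 0.94 [292.   7.] [0.4312 0.3403]
```

View pics/w1.png

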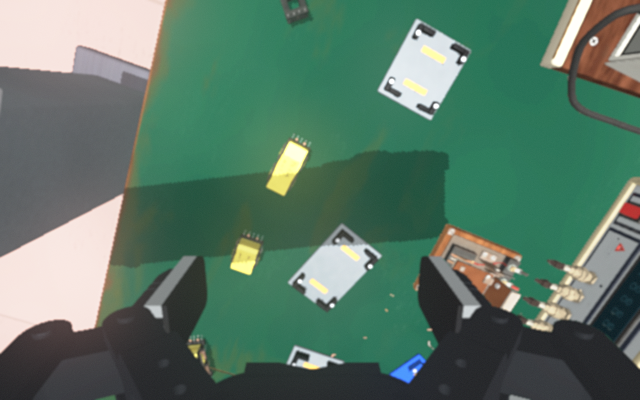

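The wrist view shows the mid trafo at (288,166) and the small one at (247,253). The mid nest is at (336,267) and the small nest at (425,68). I'll segment the yellow tape for the poses.

```bash
cat >> h.py <<'E'
def tapes(w,z,amin=250):
    "yellow tape tops, projected to height z"
    h=cv2.cvtColor(w["image"],cv2.COLOR_RGB2HSV); m=cv2.inRange(h,(20,110,70),(34,255,255))
    m=cv2.morphologyEx(m,cv2.MORPH_OPEN,np.ones((3,3)))
    for c in cv2.findContours(m,0,2)[0]:
        if cv2.contourArea(c)<amin: continue
        q=np.array([onplane(p,w,z)[:2] for p in c[:,0]],np.float32)
        (cx,cy),(a,b),th=cv2.minAreaRect(q)
        if a<b: a,b,th=b,a,th+90
        print("tape",c[:,0].mean(0).round(),"ctr %.4f %.4f size %.3f %.3f long %.1f"%(cx,cy,a,b,(th+90)%180-90))
E
python3 - <<'E'
from h import *
s,w=wrist(); tapes(w,.028)
E
```

```text
tape [281. 183.] ctr 0.4743 0.1782 size 0.028 0.021 long 80.4
```

```bash
python3 - <<'E'
from h import *
im=cv2.imread("pics/w1.png"); h=cv2.cvtColor(im,cv2.COLOR_BGR2HSV)
for x,y in((294,150),(288,165),(280,183),(245,245),(245,265),(432,53)): print(h[y,x])
E
sed -i 's/(20,110,70),(34,255,255)/(20,110,110),(34,255,255)/' h.py
cat > /tmp/a.py <<'E'
E
python3 - <<'E'
from h import *
s,w=wrist(); w["image"]=cv2.imread("pics/w1.png")[:,:,::-1].copy()
h=cv2.cvtColor(w["image"],cv2.COLOR_RGB2HSV)
for lo in((18,60,100),(22,60,120),(24,100,150)):
    m=cv2.inRange(h,lo,(40,255,255)); 
    for c in cv2.findContours(m,0,2)[0]:
        if cv2.contourArea(c)<150: continue
        q=np.array([onplane(p,w,.028)[:2] for p in c[:,0]],np.float32)
        print(lo,c[:,0].mean(0).round(),cv2.minAreaRect(q))
E
```

```text
[ 30  28 255]
[ 30  81 255]
[ 28 130 238]
[ 27 122 200]
[ 30  93 255]
[ 30  83 255]
(18, 60, 100) [247. 256.] ((0.46451544761657715, 0.083393894135952), (0.04104606434702873, 0.03003782406449318), 89.49017333984375)
(18, 60, 100) [109. 279.] ((0.33061203360557556, 0.007546022534370422), (0.13559767603874207, 0.010193321853876114), 89.68294525146484)
(18, 60, 100) [601. 226.] ((0.8162490725517273, 0.2486320286989212), (0.11211361736059189, 0.010363818146288395), 84.67898559570312)
(18, 60, 100) [286. 167.] ((0.47602829337120056, 0.19355988502502441), (0.05974139645695686, 0.02804557979106903), 79.84380340576172)
(18, 60, 100) [149.  91.] ((0.3281414806842804, 0.21099381148815155), (0.18883655965328217, 0.006975019816309214), 89.63443756103516)
(22, 60, 120) [245. 257.] ((0.46450453996658325, 0.08312017470598221), (0.04034566506743431, 0.025526341050863266), 88.64936828613281)
(22, 60, 120) [614. 207.] ((0.8162782788276672, 0.2698664665222168), (0.07016167044639587, 0.010010356083512306), 80.749755859375)
(22, 60, 120) [286. 167.] ((0.4763079285621643, 0.1929755061864853), (0.05814048647880554, 0.028091564774513245), 81.8232650756836)
(22, 60, 120) [158.  58.] ((0.3285934329032898, 0.2513200342655182), (0.10817999392747879, 0.006585652939975262), 89.63443756103516)
(24, 100, 150) [245. 257.] ((0.46439826488494873, 0.0827377438545227), (0.038795702159404755, 0.0247556883841753), 88.92601776123047)
(24, 100, 150) [280. 173.] ((0.475383460521698, 0.18687546253204346), (0.04541049897670746, 0.02326791174709797), 79.45963287353516)
```

Call:
send_rows:
  commands:
    - [0,0,0.164,0,-0.173,0.3,0.7]
    - [0,0,0.164,0,-0.173,0.6,0.7]
    - [0,0,0.164,0,-0.173,0.93,0.7]
    - [0,0,0.164,0,-0.173,0.93,0.7]
    - [0,0,0.164,0,-0.173,0.93,0.7]
    - [0,0,0.164,0,-0.173,0.93,0.7]

```text
time: 4.0
tcp_pos: [0.4767, 0.1935, 0.1076]
eef_rot: [0.766, 0.643, 0.001, 0.0]
wrist_force: [-0.1, 0.6, 0.1]
finger_gap: 0.0599
grip_force: 0.0
```

```bash
python3 - <<'E'
from h import *
s,w=wrist("w2"); print(s["time"],s["tcp_pos"],yaw(s)); rects("trafo_mid_a_center",w,.0145); print(move(s,.476,.193,.006,-10))
h=cv2.cvtColor(w["image"],cv2.COLOR_RGB2HSV)
m=cv2.inRange(h,(18,60,100),(40,255,255))
for c in cv2.findContours(m,0,2)[0]:
        if cv2.contourArea(c)<450: continue
        q=np.array([onplane(p,w,.028)[:2] for p in c[:,0]],np.float32)
        print(c[:,0].mean(0).round(),cv2.minAreaRect(q))
E
```

```text
4.0 [0.47666341 0.193548   0.10756942] -9.935397823151623
('shift', array([-0.005, -0.004,  0.677]), 'wz', np.float64(0.0))
[319. 343.] ((0.46563172340393066, 0.08800278604030609), (0.03958604857325554, 0.027365518733859062), 89.72055053710938)
[314. 206.] ((0.4765591323375702, 0.19265742599964142), (0.057667143642902374, 0.022992350161075592), 80.9358139038086)
[ 61. 117.] ((0.33600497245788574, 0.2674844264984131), (0.14788179099559784, 0.007546453271061182), 88.59902954101562)
```

View pics/w2.png

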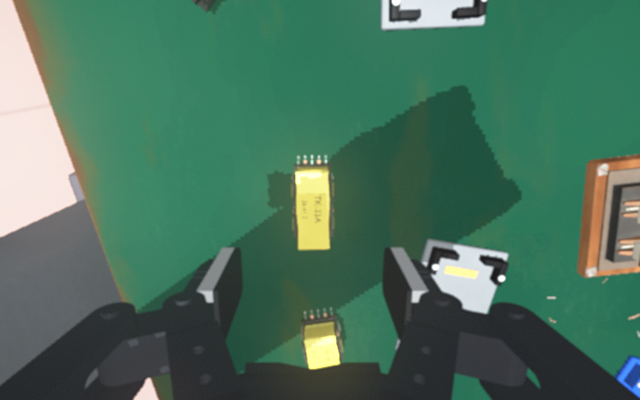

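The trafo lies upright at (314,205), midway between the fingers and in line with them. I'll descend and grip.

Call:
send_rows:
  commands:
    - [0,0,0,-0.005,-0.004,0.25,0.7]
    - [0,0,0,-0.005,-0.004,0.5,0.7]
    - [0,0,0,-0.005,-0.004,0.68,0.7]
    - [0,0,0,-0.005,-0.004,0.68,0.7]
    - [0,0,0,-0.005,-0.004,0.68,0]
    - [0,0,0,-0.005,-0.004,0.68,0]
    - [0,0,0,-0.005,-0.004,0.68,0]
    - [0,0,0,-0.005,-0.004,0.68,0]
    - [0,0,0,-0.005,-0.004,0.68,0]
    - [0,0,0,-0.005,-0.004,0.68,0]
    - [0,0,0,-0.005,-0.004,0.68,0]
  newtons: 50

```text
time: 5.25
tcp_pos: [0.4768, 0.1934, 0.0069]
eef_rot: [0.766, 0.642, 0.002, 0.0]
wrist_force: [-0.9, -0.6, 6.7]
finger_gap: 0.024
grip_force: 49.7
```

```bash
python3 - <<'E'
from h import *
s=robot.observe(); print(s["time"],s["tcp_pos"],yaw(s),s["finger_gap"],s["grip_force"]); print(move(s,.570,.0925,.012,-20))
E
```

```text
5.25 [0.47675261 0.19340436 0.00693794] -10.059054334732568 0.02404284110688509 49.66487646102905
('shift', array([-0.554,  0.73 , -0.033]), 'wz', np.float64(0.055))
```

Call:
send_rows:
  commands:
    - [0,0,0,0,0,-0.15,0]
    - [0,0,0,0,0,-0.4,0]
    - [0,0,0.055,-0.14,0.18,-0.45,0]
    - [0,0,0.055,-0.28,0.36,-0.45,0]
    - [0,0,0.055,-0.42,0.55,-0.45,0]
    - [0,0,0.055,-0.554,0.73,-0.45,0]
    - [0,0,0.055,-0.554,0.73,-0.45,0]
    - [0,0,0.055,-0.554,0.73,-0.35,0]
    - [0,0,0.055,-0.554,0.73,-0.2,0]
    - [0,0,0.055,-0.554,0.73,-0.1,0]
    - [0,0,0.055,-0.554,0.73,-0.033,0]
    - [0,0,0.055,-0.554,0.73,-0.033,0]
    - [0,0,0.055,-0.554,0.73,-0.033,0]

```text
time: 6.55
tcp_pos: [0.5683, 0.0923, 0.0096]
eef_rot: [0.819, 0.574, 0.0, -0.0]
wrist_force: [1.3, 0.8, -0.7]
finger_gap: 0.0241
grip_force: 52.8
```

```bash
python3 - <<'E'
from h import *
s,w=wrist("w3"); print(s["time"],s["tcp_pos"],yaw(s),s["finger_gap"],s["wrist_force"]); print(move(s,.570,.0925,.012,-20))
E
```

```text
6.55 [0.56833201 0.09232368 0.00960128] -19.91353005301938 0.0241062966266915 [ 1.34789624  0.83971895 -0.71990159]
('shift', array([ 0.005,  0.01 , -0.016]), 'wz', np.float64(0.0))
```

View pics/w3.png

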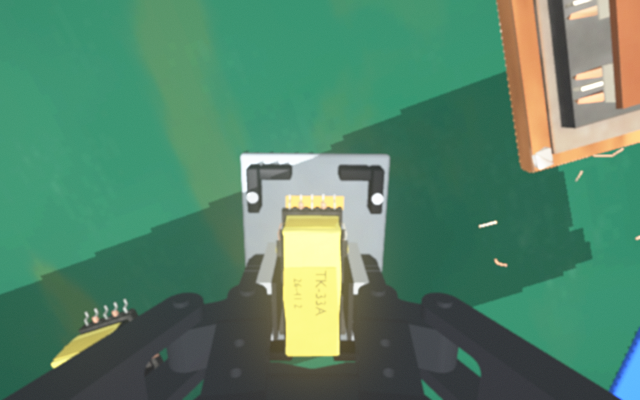

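Call:
send_rows:
  commands:
    - [0,0,0,0.01,0.005,0.01,0]
    - [0,0,0,0.01,0.005,0.02,0]
    - [0,0,0,0.01,0.005,0.02,0]

```text
time: 6.9
tcp_pos: [0.5691, 0.0924, 0.009]
eef_rot: [0.819, 0.574, -0.001, -0.001]
wrist_force: [-15.8, -3.8, 31.4]
finger_gap: 0.0241
grip_force: 57.1
```

Firm contact with the plate. I'll ease off, release, rise and look.

Call:
send_rows:
  commands:
    - [0,0,0,0,0,-0.015,0]
    - [0,0,0,0,0,-0.015,0.4]
    - [0,0,0,0,0,-0.015,0.6]
    - [0,0,0,0,0,-0.015,0.6]
    - [0,0,0,0,0,-0.015,0.6]
    - [0,0,0,0,0,-0.15,0.6]
    - [0,0,0,0,0,-0.4,0.7]
    - [0,0,0,0,0,-0.7,0.7]
    - [0,0,0,0,0,-0.9,0.7]
    - [0,0,0,0,0,-0.9,0.7]

```text
time: 7.9
tcp_pos: [0.5725, 0.0932, 0.1464]
eef_rot: [0.819, 0.574, 0.004, 0.001]
wrist_force: [0.1, 0.1, 0.3]
finger_gap: 0.0599
grip_force: 0.0
```

```bash
cat >> h.py <<'E'
def tapes(w,z,amin=450):
    m=cv2.inRange(cv2.cvtColor(w["image"],cv2.COLOR_RGB2HSV),(18,60,100),(40,255,255))
    for c in cv2.findContours(m,0,2)[0]:
        if cv2.contourArea(c)<amin: continue
        q=np.array([onplane(p,w,z)[:2] for p in c[:,0]],np.float32)
        (cx,cy),(a,b),th=cv2.minAreaRect(q)
        if a<b: a,b,th=b,a,th+90
        print("tape",c[:,0].mean(0).round(),"ctr %.4f %.4f size %.3f %.3f long %.1f"%(cx,cy,a,b,(th+90)%180-90))
E
python3 - <<'E'
from h import *
s,w=wrist("w4"); print(s["time"],s["tcp_pos"],yaw(s),s["finger_gap"]); rects("nest_mid_a",w,.004); tapes(w,.03); print(move(s,.465,.080,.10,-0.5))
E
```

```text
7.9 [0.57245022 0.09317628 0.14635773] -19.982648063121914 0.05985643149559172
nest_mid_a 0.86 [519. 262.] ctr 0.7196 -0.0412 size 0.092 0.067 long axis 60.9
nest_mid_a 0.82 [327. 176.] ctr 0.5681 0.0901 size 0.101 0.064 long axis 69.5
   place 0.74 [513. 273.] [ 0.7126 -0.0425]
tape [187. 249.] ctr 0.4675 0.0820 size 0.037 0.030 long 88.0
tape [306. 178.] ctr 0.5693 0.0939 size 0.062 0.024 long 70.1
('shift', array([-0.329, -0.645,  0.304]), 'wz', np.float64(-0.108))
```

View pics/w4.png

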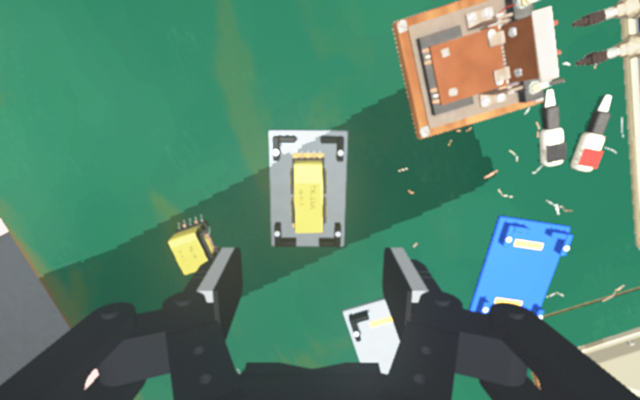

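Seated squarely in the nest, tape at (308,195). Next the small one, at (190,250).

Call:
send_rows:
  commands:
    - [0,0,-0.108,-0.15,-0.3,0,0.7]
    - [0,0,-0.108,-0.329,-0.645,0.3,0.7]
    - [0,0,-0.108,-0.329,-0.645,0.3,0.7]
    - [0,0,-0.108,-0.329,-0.645,0.3,0.7]
    - [0,0,-0.108,-0.329,-0.645,0.3,0.7]

```text
time: 8.55
tcp_pos: [0.4615, 0.0794, 0.096]
eef_rot: [0.711, 0.704, -0.001, -0.0]
wrist_force: [1.0, 0.3, 1.1]
finger_gap: 0.0593
grip_force: 0.0
```

```bash
python3 - <<'E'
from h import *
s,w=wrist("w5"); print(s["time"],s["tcp_pos"],yaw(s)); rects("trafo_small_center",w,.0145); tapes(w,.028); print(move(s,.465,.081,.006,-1))
E
```

```text
8.55 [0.46150195 0.07938155 0.09601658] -0.556917066209088
trafo_small_center 0.83 [318. 207.] ctr 0.4652 0.0811 size 0.045 0.032 long axis 88.7
   place 0.6 [319. 207.] [0.4656 0.0792]
tape [321. 197.] ctr 0.4643 0.0816 size 0.036 0.024 long 89.5
tape [486. 187.] ctr 0.5647 0.0932 size 0.057 0.039 long 69.4
('shift', array([0.011, 0.024, 0.6  ]), 'wz', np.float64(0.002))
```

View pics/w5.png

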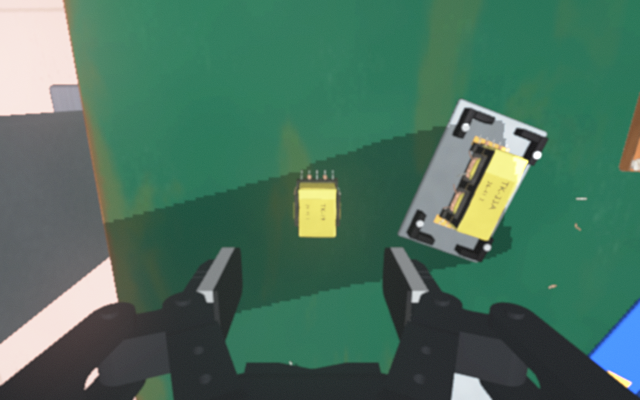

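Call:
send_rows:
  commands:
    - [0,0,0,0.008,0.012,0.25,0.7]
    - [0,0,0,0.008,0.012,0.45,0.7]
    - [0,0,0,0.008,0.012,0.6,0.7]
    - [0,0,0,0.008,0.012,0.6,0.7]
    - [0,0,0,0.008,0.012,0.6,0]
    - [0,0,0,0.008,0.012,0.6,0]
    - [0,0,0,0.008,0.012,0.6,0]
    - [0,0,0,0.008,0.012,0.6,0]
    - [0,0,0,0.008,0.012,0.6,0]
    - [0,0,0,0.008,0.012,0.6,0]
  newtons: 50

```text
time: 9.7
tcp_pos: [0.4653, 0.0811, 0.0083]
eef_rot: [0.71, 0.704, 0.001, 0.001]
wrist_force: [0.6, -0.0, 7.8]
finger_gap: 0.0259
grip_force: 50.1
```

```bash
python3 - <<'E'
from h import *
s=robot.observe(); print(s["time"],s["tcp_pos"],yaw(s),s["finger_gap"],s["grip_force"]); print(move(s,.520,.2,.08,-7.5),move(s,.5755,.331,.012,-7.5))
E
```

```text
9.7 [0.46529656 0.0810616  0.00832708] -0.5285544537269813 0.025932961546557325 50.05641996860504
('shift', array([ 0.797,  0.359, -0.476]), 'wz', np.float64(0.039)) ('shift', array([ 1.673,  0.719, -0.02 ]), 'wz', np.float64(0.039))
```

Call:
send_rows:
  commands:
    - [0,0,0,0,0,-0.2,0]
    - [0,0,0,0,0,-0.45,0]
    - [0,0,0.039,0.25,0.12,-0.48,0]
    - [0,0,0.039,0.5,0.24,-0.48,0]
    - [0,0,0.039,0.8,0.36,-0.48,0]
    - [0,0,0.039,0.8,0.36,-0.48,0]
    - [0,0,0.039,0.8,0.36,-0.48,0]

```text
time: 10.4
tcp_pos: [0.519, 0.2013, 0.0791]
eef_rot: [0.751, 0.66, 0.0, 0.0]
wrist_force: [0.5, -0.2, -0.8]
finger_gap: 0.0257
grip_force: 49.6
```

```bash
python3 - <<'E'
from h import *
s,w=wrist(); print(s["time"],s["tcp_pos"],yaw(s),s["finger_gap"]); rects("nest_small",w,.004);print(move(s,.5755,.331,.06,-7.5))
E
```

```text
10.4 [0.51901597 0.20133409 0.07908144] -7.415257192532278 0.02567329409808675
('shift', array([0.906, 0.262, 0.127]), 'wz', np.float64(0.0))
```

Call:
send_rows:
  commands:
    - [0,0,0,0.3,0.08,0,0]
    - [0,0,0,0.6,0.17,0,0]
    - [0,0,0,0.9,0.26,0,0]
    - [0,0,0,0.9,0.26,0.1,0]
    - [0,0,0,0.9,0.26,0.127,0]
    - [0,0,0,0.9,0.26,0.127,0]

```text
time: 11.15
tcp_pos: [0.5748, 0.3264, 0.059]
eef_rot: [0.753, 0.658, -0.001, 0.0]
wrist_force: [-0.3, -0.0, -0.5]
finger_gap: 0.0261
grip_force: 49.6
```

```bash
python3 - <<'E'
from h import *
s,w=wrist("w6"); print(s["time"],s["tcp_pos"],yaw(s),s["finger_gap"]); rects("nest_small",w,.004);print(move(s,.5755,.331,.012,-7.5))
E
```

```text
11.15 [0.57484737 0.32640036 0.05895658] -7.666768544190335 0.02614742425900044
nest_small 0.64 [316. 189.] ctr 0.5770 0.3371 size 0.066 0.062 long axis -7.6
   place 0.68 [314. 270.] [0.5714 0.2944]
('shift', array([0.032, 0.001, 0.313]), 'wz', np.float64(-0.001))
```

View pics/w6.png

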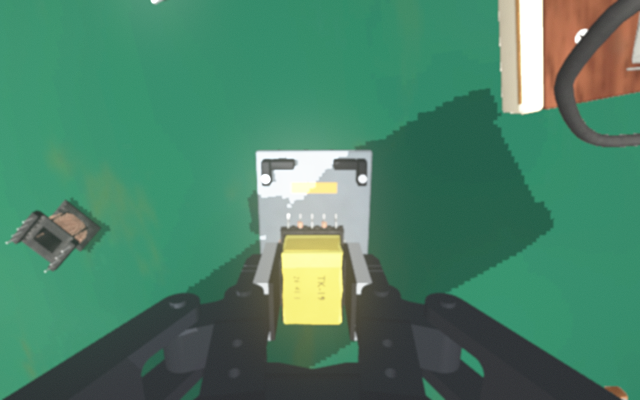

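```bash
python3 - <<'E'
from h import *
s,w=wrist()
for p in((258,152),(371,152),(259,225),(370,225),(294,160),(334,160)): print(p,onplane(p,w,.004 if p[1]!=160 else .014)[:2].round(4))
print(s["tcp_pos"],move(s,.5755,.331,.012,-7.5))
E
```

```text
(258, 152) [0.5508 0.3712]
(371, 152) [0.6136 0.3629]
(259, 225) [0.5439 0.3283]
(370, 225) [0.6092 0.3196]
(294, 160) [0.5709 0.3658]
(334, 160) [0.5921 0.3629]
[0.57573988 0.3273858  0.06062645] ('shift', array([ 0.024, -0.005,  0.324]), 'wz', np.float64(-0.001))
```

Call:
send_rows:
  commands:
    - [0,0,0,0.015,0,0.1,0]
    - [0,0,0,0.015,0,0.2,0]
    - [0,0,0,0.015,0,0.28,0]
    - [0,0,0,0.015,0,0.315,0]
    - [0,0,0,0.015,0,0.325,0]
    - [0,0,0,0.015,0,0.325,0]

```text
time: 11.95
tcp_pos: [0.5743, 0.3305, 0.0124]
eef_rot: [0.752, 0.659, -0.001, -0.001]
wrist_force: [-13.6, -6.9, 27.3]
finger_gap: 0.0259
grip_force: 53.1
```

Contact. I'll ease off, release and rise.

Call:
send_rows:
  commands:
    - [0,0,0,0,0,-0.012,0]
    - [0,0,0,0,0,-0.012,0.4]
    - [0,0,0,0,0,-0.012,0.6]
    - [0,0,0,0,0,-0.012,0.6]
    - [0,0,0,0,0,-0.012,0.6]
    - [0,0,0,0,0,-0.15,0.6]
    - [0,0,0,0,0,-0.4,0.7]
    - [0,0,0,0,0,-0.7,0.7]
    - [0,0,0,0,0,-0.9,0.7]
    - [0,0,0,0,0,-0.9,0.7]

```text
time: 12.95
tcp_pos: [0.5781, 0.3323, 0.1513]
eef_rot: [0.752, 0.659, 0.004, 0.0]
wrist_force: [0.4, -0.4, -0.1]
finger_gap: 0.0596
grip_force: 0.0
```

```bash
python3 - <<'E'
from h import *
s,w=wrist("w7"); print(s["time"],s["tcp_pos"],yaw(s),s["finger_gap"]); rects("nest_small",w,.004);rects("trafo_small_center",w,.0185); tapes(w,.03); print(move(s,.47,-.07,.16,27))
E
```

```text
12.95 [0.57808743 0.33227785 0.15130607] -7.5602528865456 0.05957104284356308
nest_small 0.83 [312. 168.] ctr 0.5762 0.3295 size 0.078 0.066 long axis 81.8
nest_small 0.19 [132. 198.] ctr 0.4263 0.3395 size 0.037 0.032 long axis 37.2
trafo_small_center 0.64 [307. 189.] ctr 0.5756 0.3310 size 0.041 0.031 long axis 82.4
   place 0.59 [309. 192.] [0.5755 0.3299]
tape [313. 194.] ctr 0.5753 0.3310 size 0.035 0.025 long 82.5
('shift', array([-2.753, -0.361, -0.075]), 'wz', np.float64(-0.192))
```

View pics/w7.png

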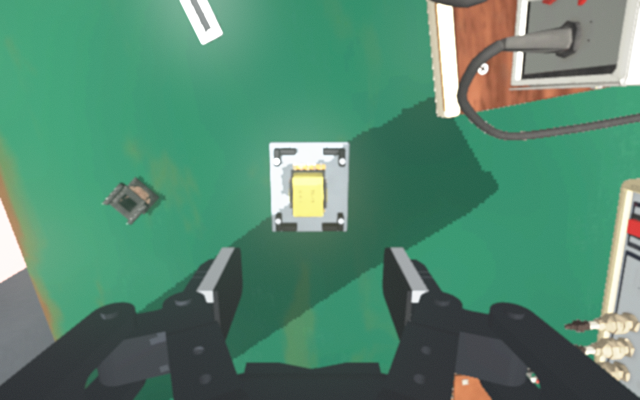

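The small one is seated at (308,192). Over to the right-hand mid trafo.

Call:
send_rows:
  commands:
    - [0,0,0,-0.33,-0.12,-0.2,0.7]
    - [0,0,0,-0.66,-0.12,-0.3,0.7]
    - [0,0,0,-0.92,-0.12,-0.3,0.7]

```text
time: 13.5
tcp_pos: [0.5392, 0.1962, 0.1913]
eef_rot: [0.751, 0.66, 0.0, 0.0]
wrist_force: [1.7, -0.7, 1.0]
finger_gap: 0.0595
grip_force: 0.0
```

Call:
send_rows:
  commands:
    - [0,0,0,-0.33,-0.12,0,0.7]
    - [0,0,0,-0.66,-0.12,0,0.7]
    - [0,0,0,-0.92,-0.12,0,0.7]

```text
time: 13.8
tcp_pos: [0.5021, 0.0597, 0.19]
eef_rot: [0.752, 0.659, -0.001, -0.0]
wrist_force: [0.4, -0.0, 0.3]
finger_gap: 0.0599
grip_force: 0.0
```

Call:
send_rows:
  commands:
    - [0,0,-0.1,-0.33,-0.12,0,0.7]
    - [0,0,-0.1,-0.66,-0.12,0,0.7]
    - [0,0,-0.1,-0.92,-0.12,0,0.7]
    - [0,0,-0.1,-0.92,-0.12,0,0.7]
    - [0,0,-0.1,-0.92,-0.12,0,0.7]

```text
time: 14.3
tcp_pos: [0.4671, -0.0728, 0.1903]
eef_rot: [0.641, 0.768, -0.0, -0.0]
wrist_force: [-0.2, 0.8, -0.5]
finger_gap: 0.0598
grip_force: 0.0
```

```bash
python3 - <<'E'
from h import *
s,w=wrist("w8"); print(s["time"],s["tcp_pos"],yaw(s),s["joint_positions"].round(2))
for l in("nest_mid_a","nest_large"):rects(l,w,.004)
rects("trafo_mid_a_center",w,.0145);rects("trafo_large_center",w,.019); tapes(w,.028); print(move(s,.45,-.087,.1,27))
E
```

```text
14.3 [ 0.46714247 -0.07275045  0.19027252] 10.294898428046482 [-0.56 -0.03  0.62  1.96  0.02  1.21  0.23]
nest_mid_a 0.81 [445.  36.] ctr 0.5632 0.0782 size 0.073 0.064 long axis 69.6
nest_mid_a 0.66 [381. 360.] ctr 0.5739 -0.2705 size 0.036 0.015 long axis -10.9
nest_mid_a 0.56 [576. 187.] ctr 0.7175 -0.0446 size 0.099 0.070 long axis 61.1
   place 0.81 [465.   4.] [0.5661 0.0909]
   place 0.58 [574. 190.] [ 0.7151 -0.0431]
nest_large 0.88 [438. 205.] ctr 0.5903 -0.0847 size 0.115 0.072 long axis 87.7
   place 0.67 [436. 208.] [ 0.5902 -0.0842]
trafo_mid_a_center 0.7 [292. 183.] ctr 0.4475 -0.0868 size 0.063 0.029 long axis -62.9
   place 0.96 [290. 187.] [ 0.4492 -0.0865]
trafo_large_center 0.57 [295. 316.] ctr 0.4743 -0.2163 size 0.096 0.038 long axis 82.6
   place 0.83 [294. 315.] [ 0.4743 -0.2156]
tape [292. 319.] ctr 0.4728 -0.2143 size 0.087 0.036 long 83.2
tape [150. 236.] ctr 0.3305 -0.1631 size 0.141 0.014 long 87.7
tape [260. 188.] ctr 0.4127 -0.0998 size 0.102 0.059 long 22.0
tape [469.  22.] ctr 0.5645 0.0790 size 0.035 0.025 long 70.7
('shift', array([-0.073, -0.129,  0.602]), 'wz', np.float64(-0.093))
```

View pics/w8.png

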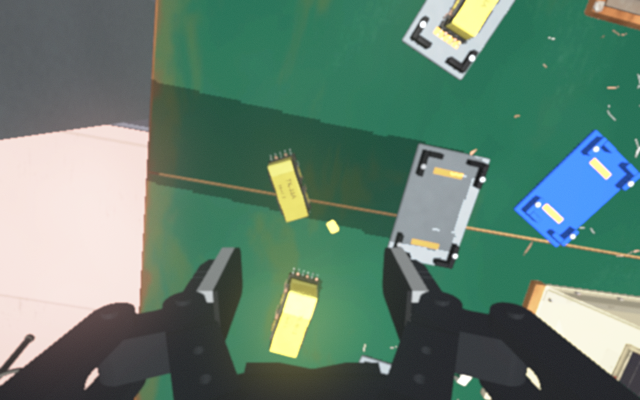

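Mid trafo at (290,187), large at (295,315), long nest at (437,206).

Call:
send_rows:
  commands:
    - [0,0,-0.093,-0.07,-0.138,0.2,0.7]
    - [0,0,-0.093,-0.07,-0.138,0.4,0.7]
    - [0,0,-0.093,-0.07,-0.138,0.6,0.7]
    - [0,0,-0.093,-0.07,-0.138,0.6,0.7]
    - [0,0,-0.093,-0.07,-0.138,0.6,0.7]

```text
time: 15.25
tcp_pos: [0.4493, -0.0862, 0.1015]
eef_rot: [0.521, 0.853, -0.0, -0.0]
wrist_force: [0.1, 0.1, 0.5]
finger_gap: 0.0596
grip_force: 0.0
```

```bash
python3 - <<'E'
from h import *
s,w=wrist("w9"); print(s["time"],s["tcp_pos"],yaw(s))
rects("trafo_mid_a_center",w,.0145); tapes(w,.028); print(move(s,.4485,-.0867,.006,27))
E
```

```text
15.25 [ 0.44932058 -0.08620625  0.10147277] 27.16330527315567
trafo_mid_a_center 0.79 [309. 203.] ctr 0.4483 -0.0871 size 0.064 0.028 long axis -63.8
   place 0.8 [312. 203.] [ 0.4491 -0.0849]
tape [282. 341.] ctr 0.4790 -0.1880 size 0.040 0.032 long -88.1
tape [ 88. 238.] ctr 0.3306 -0.1801 size 0.175 0.010 long 89.9
tape [203. 162.] ctr 0.3992 -0.0765 size 0.149 0.057 long -11.0
tape [607.  61.] ctr 0.5631 0.0729 size 0.033 0.025 long 60.6
('shift', array([-0.   , -0.006,  0.636]), 'wz', np.float64(0.001))
```

Call:
send_rows:
  commands:
    - [0,0,0,0,-0.004,0.25,0.7]
    - [0,0,0,0,-0.004,0.45,0.7]
    - [0,0,0,0,-0.004,0.63,0.7]
    - [0,0,0,0,-0.004,0.63,0.7]
    - [0,0,0,0,-0.004,0.63,0]
    - [0,0,0,0,-0.004,0.63,0]
    - [0,0,0,0,-0.004,0.63,0]
    - [0,0,0,0,-0.004,0.63,0]
    - [0,0,0,0,-0.004,0.63,0]
    - [0,0,0,0,-0.004,0.63,0]
    - [0,0,0,0,-0.004,0.63,0]
  newtons: 50

```text
time: 16.5
tcp_pos: [0.4503, -0.0864, 0.0083]
eef_rot: [0.521, 0.854, 0.001, 0.001]
wrist_force: [-1.5, -0.2, 6.9]
finger_gap: 0.0239
grip_force: 49.2
```

```bash
python3 - <<'E'
from h import *
s=robot.observe(); print(s["time"],s["tcp_pos"],yaw(s),s["finger_gap"],s["grip_force"]); print(move(s,.580,-.316,.08,-9))
E
```

```text
16.5 [ 0.45025875 -0.08642395  0.00834675] 27.194800774535565 0.023897341083428215 49.20377433300018
('shift', array([-1.757,  0.071, -0.476]), 'wz', np.float64(0.201))
```

Call:
send_rows:
  commands:
    - [0,0,0,0,0,-0.2,0]
    - [0,0,0,0,0,-0.5,0]
    - [0,0,0,-0.25,0.01,-0.6,0]
    - [0,0,0,-0.5,0.02,-0.6,0]
    - [0,0,0,-0.75,0.03,-0.6,0]
    - [0,0,0,-0.88,0.035,-0.6,0]

```text
time: 17.1
tcp_pos: [0.5154, -0.2042, 0.0983]
eef_rot: [0.522, 0.853, 0.0, 0.002]
wrist_force: [0.6, -0.2, -1.5]
finger_gap: 0.0239
grip_force: 50.0
```

Call:
send_rows:
  commands:
    - [0,0,0.2,-0.25,0.01,0,0]
    - [0,0,0.2,-0.5,0.02,0,0]
    - [0,0,0.2,-0.75,0.03,0,0]
    - [0,0,0.2,-0.88,0.035,0,0]
    - [0,0,0.2,-0.88,0.035,0,0]
    - [0,0,0.2,-0.88,0.035,0.1,0]
    - [0,0,0.2,-0.88,0.035,0.2,0]
    - [0,0,0.2,-0.88,0.035,0.2,0]

```text
time: 17.9
tcp_pos: [0.5773, -0.3139, 0.0636]
eef_rot: [0.758, 0.652, -0.0, -0.002]
wrist_force: [-0.3, 0.8, -1.0]
finger_gap: 0.024
grip_force: 50.0
```

```bash
python3 - <<'E'
from h import *
s,w=wrist("w10"); print(s["time"],s["tcp_pos"],yaw(s),s["finger_gap"]); rects("nest_mid_a",w,.004);print(move(s,.580,-.316,.012,-9))
E
```

```text
17.9 [ 0.57734367 -0.31387498  0.06356616] -8.635042476675377 0.0240436376781997
nest_mid_a 0.92 [326. 177.] ctr 0.5825 -0.3019 size 0.069 0.063 long axis 79.8
('shift', array([-0.012,  0.021,  0.344]), 'wz', np.float64(0.002))
```

View pics/w10.png

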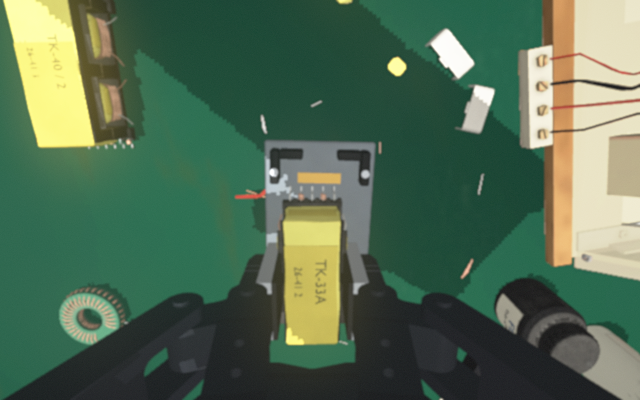

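```bash
python3 - <<'E'
from h import *
s,w=wrist()
P=[onplane(p,w,.004)[:2] for p in((266,142),(377,142),(266,220),(370,220))]
c=(P[0]+P[1])/2; e=P[1]-P[0]; a=np.degrees(np.arctan2(e[1],e[0])); n=np.array([-e[1],e[0]])/np.linalg.norm(e)
c=c-n*.05; print(c,a,np.linalg.norm(e),s["tcp_pos"],yaw(s),move(s,*c,.012,-9.5),move(s,.58,-.316,.012,-9.5))
E
```

```text
[ 0.58308191 -0.32149642] -8.648281740058074 0.06354042726747185 [ 0.57872544 -0.31580319  0.06654437] -8.732809672744194 ('shift', array([-0.033,  0.034,  0.364]), 'wz', np.float64(0.004)) ('shift', array([-0.   ,  0.009,  0.364]), 'wz', np.float64(0.004))
```

Call:
send_rows:
  commands:
    - [0,0,0,-0.015,0.018,0.12,0]
    - [0,0,0,-0.015,0.018,0.23,0]
    - [0,0,0,-0.015,0.018,0.31,0]
    - [0,0,0,-0.015,0.018,0.35,0]
    - [0,0,0,-0.015,0.018,0.365,0]
    - [0,0,0,-0.015,0.018,0.365,0]

```text
time: 18.7
tcp_pos: [0.5805, -0.3188, 0.0125]
eef_rot: [0.759, 0.651, 0.0, -0.001]
wrist_force: [-5.5, 5.2, 12.0]
finger_gap: 0.0241
grip_force: 51.6
```

Call:
send_rows:
  commands:
    - [0,0,0,0,0,-0.005,0]
    - [0,0,0,0,0,-0.005,0.4]
    - [0,0,0,0,0,-0.005,0.6]
    - [0,0,0,0,0,-0.005,0.6]
    - [0,0,0,0,0,-0.005,0.6]
    - [0,0,0,0,0,-0.15,0.6]
    - [0,0,0,0,0,-0.4,0.7]
    - [0,0,0,0,0,-0.7,0.75]
    - [0,0,0,0,0,-0.95,0.75]
    - [0,0,0,0,0,-0.95,0.75]

```text
time: 19.7
tcp_pos: [0.5832, -0.3211, 0.16]
eef_rot: [0.759, 0.651, 0.002, 0.004]
wrist_force: [-0.1, -0.9, 1.3]
finger_gap: 0.0641
grip_force: 0.0
```

```bash
python3 - <<'E'
from h import *
s,w=wrist("w11"); print(s["time"],s["tcp_pos"],yaw(s),s["finger_gap"]); rects("nest_mid_a",w,.004);rects("trafo_mid_a_center",w,.0185);rects("trafo_large_center",w,.019); tapes(w,.033); print(move(s,.4743,-.215,.1,-7.5))
E
```

```text
19.7 [ 0.58320311 -0.32112116  0.16002594] -8.82492497015151 0.06412043053670888
nest_mid_a 0.93 [292. 163.] ctr 0.5801 -0.3171 size 0.099 0.063 long axis 80.0
trafo_mid_a_center 0.92 [310. 180.] ctr 0.5805 -0.3185 size 0.062 0.027 long axis 81.8
   place 0.96 [309. 180.] [ 0.5821 -0.3172]
trafo_large_center 0.66 [140.  66.] ctr 0.4728 -0.2139 size 0.076 0.046 long axis 82.9
   place 0.78 [145.  71.] [ 0.474  -0.2155]
tape [296. 334.] ctr 0.5557 -0.4499 size 0.148 0.086 long -8.7
tape [306. 171.] ctr 0.5811 -0.3135 size 0.062 0.024 long 81.1
tape [477. 180.] ctr 0.7115 -0.3180 size 0.074 0.012 long 88.9
tape [506. 123.] ctr 0.7336 -0.2988 size 0.031 0.016 long -87.5
tape [140.  64.] ctr 0.4761 -0.2153 size 0.072 0.041 long 81.2
('shift', array([ 0.589, -0.829,  0.392]), 'wz', np.float64(-0.007))
```

View pics/w11.png

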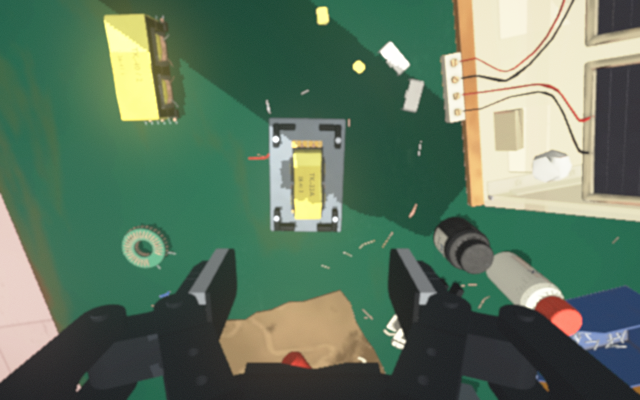

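Mid trafo seated at (308,182). Now the large one.

Call:
send_rows:
  commands:
    - [0,0,-0.007,0.2,-0.28,0,0.75]
    - [0,0,-0.007,0.4,-0.56,0.1,0.75]
    - [0,0,-0.007,0.589,-0.829,0.25,0.75]
    - [0,0,-0.007,0.589,-0.829,0.39,0.75]
    - [0,0,-0.007,0.589,-0.829,0.39,0.75]
    - [0,0,-0.007,0.589,-0.829,0.39,0.75]

```text
time: 20.65
tcp_pos: [0.4721, -0.2132, 0.0961]
eef_rot: [0.752, 0.659, -0.0, 0.0]
wrist_force: [-0.5, -0.4, 1.0]
finger_gap: 0.0635
grip_force: 0.0
```

```bash
python3 - <<'E'
from h import *
s,w=wrist("w12"); print(s["time"],s["tcp_pos"],yaw(s))
rects("trafo_large_center",w,.019); tapes(w,.037); print(move(s,.4743,-.215,.01,-8))
E
```

```text
20.65 [ 0.47211464 -0.21324502  0.09614   ] -7.551968003812053
trafo_large_center 0.78 [316. 211.] ctr 0.4737 -0.2166 size 0.084 0.036 long axis 82.5
   place 0.83 [315. 212.] [ 0.4735 -0.2157]
tape [490. 306.] ctr 0.5771 -0.2866 size 0.024 0.018 long -7.4
tape [312. 213.] ctr 0.4732 -0.2132 size 0.075 0.032 long 83.8
tape [ 77. 169.] ctr 0.3441 -0.1750 size 0.135 0.010 long -89.7
('shift', array([-0.009,  0.016,  0.574]), 'wz', np.float64(0.002))
```

View pics/w12.png

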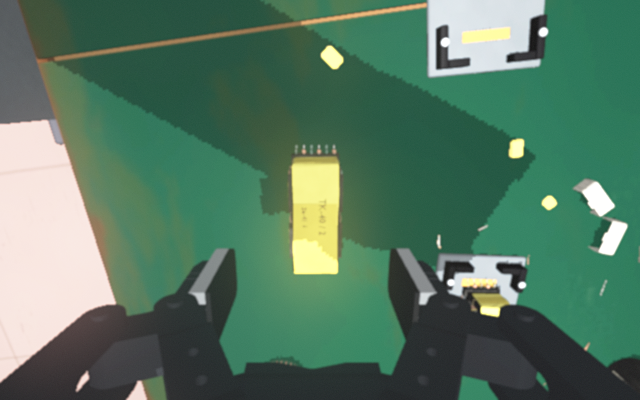

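Call:
send_rows:
  commands:
    - [0,0,0,-0.009,0.007,0.25,0.75]
    - [0,0,0,-0.009,0.007,0.45,0.75]
    - [0,0,0,-0.009,0.007,0.57,0.75]
    - [0,0,0,-0.009,0.007,0.57,0.75]
    - [0,0,0,-0.009,0.007,0.57,0]
    - [0,0,0,-0.009,0.007,0.57,0]
    - [0,0,0,-0.009,0.007,0.57,0]
    - [0,0,0,-0.009,0.007,0.57,0]
    - [0,0,0,-0.009,0.007,0.57,0]
    - [0,0,0,-0.009,0.007,0.57,0]
  newtons: 70

```text
time: 21.8
tcp_pos: [0.4738, -0.2149, 0.0118]
eef_rot: [0.752, 0.659, 0.001, 0.001]
wrist_force: [-1.0, -0.6, 4.0]
finger_gap: 0.0298
grip_force: 69.5
```

```bash
python3 - <<'E'
from h import *
s=robot.observe(); print(s["time"],s["tcp_pos"],yaw(s),s["finger_gap"],s["grip_force"]); print(move(s,.591,-.084,.08,-2.3))
E
```

```text
21.8 [ 0.47382291 -0.21493521  0.01183191] -7.553744966360402 0.0298087073695086 69.51359868049622
('shift', array([ 0.968,  0.661, -0.453]), 'wz', np.float64(-0.029))
```

Call:
send_rows:
  commands:
    - [0,0,0,0,0,-0.2,0]
    - [0,0,0,0,0,-0.45,0]
    - [0,0,-0.03,0.2,0.15,-0.45,0]
    - [0,0,-0.03,0.45,0.3,-0.45,0]
    - [0,0,-0.03,0.7,0.48,-0.45,0]
    - [0,0,-0.03,0.968,0.661,-0.45,0]
    - [0,0,-0.03,0.968,0.661,-0.45,0]
    - [0,0,-0.03,0.968,0.661,-0.4,0]
    - [0,0,-0.03,0.968,0.661,-0.35,0]
    - [0,0,-0.03,0.968,0.661,-0.35,0]

```text
time: 22.8
tcp_pos: [0.5883, -0.0844, 0.0616]
eef_rot: [0.721, 0.693, -0.001, -0.001]
wrist_force: [0.4, -1.0, -3.0]
finger_gap: 0.0297
grip_force: 70.5
```

```bash
python3 - <<'E'
from h import *
s,w=wrist("w13"); print(s["time"],s["tcp_pos"],yaw(s),s["finger_gap"]); rects("nest_large",w,.004); print(move(s,.591,-.084,.0158,-2.3))
E
```

```text
22.8 [ 0.58826668 -0.08438823  0.06159006] -2.256837371988141 0.029731692216855985
('shift', array([0.003, 0.019, 0.305]), 'wz', np.float64(0.0))
```

View pics/w13.png

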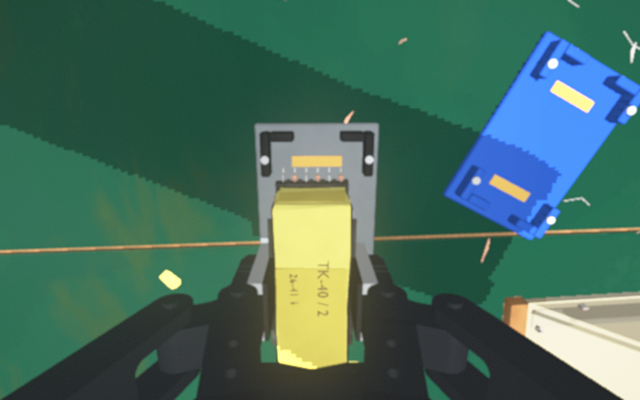

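The held trafo is over the long nest and aligned with it (plate far edge at (317,124)). I'll lower it.

Call:
send_rows:
  commands:
    - [0,0,0,0,0.012,0.1,0]
    - [0,0,0,0,0.012,0.2,0]
    - [0,0,0,0,0.012,0.27,0]
    - [0,0,0,0,0.012,0.3,0]
    - [0,0,0,0,0.012,0.315,0]
    - [0,0,0,0,0.012,0.315,0]

```text
time: 23.55
tcp_pos: [0.5911, -0.0834, 0.0159]
eef_rot: [0.72, 0.694, -0.0, -0.001]
wrist_force: [-6.1, 2.0, 9.6]
finger_gap: 0.0297
grip_force: 71.9
```

Call:
send_rows:
  commands:
    - [0,0,0,0,0,0,0]
    - [0,0,0,0,0,0,0.45]
    - [0,0,0,0,0,0,0.65]
    - [0,0,0,0,0,0,0.65]
    - [0,0,0,0,0,0,0.65]
    - [0,0,0,0,0,-0.15,0.65]
    - [0,0,0,0,0,-0.4,0.7]
    - [0,0,0,0,0,-0.7,0.75]
    - [0,0,0,0,0,-1,0.75]
    - [0,0,0,0,0,-1,0.75]

```text
time: 24.55
tcp_pos: [0.5949, -0.0845, 0.1716]
eef_rot: [0.72, 0.694, 0.003, 0.003]
wrist_force: [0.3, -0.7, -0.4]
finger_gap: 0.064
grip_force: 0.0
```

```bash
python3 - <<'E'
from h import *
s,w=wrist("w14"); print(s["time"],s["tcp_pos"],yaw(s),s["finger_gap"]); rects("nest_large",w,.004);rects("trafo_large_center",w,.023); tapes(w,.041)
E
```

```text
24.55 [ 0.59489354 -0.0844501   0.1715652 ] -2.1750980142719114 0.06403514165590259
nest_large 0.6 [287. 168.] ctr 0.5907 -0.0852 size 0.115 0.069 long axis 87.8
trafo_large_center 0.93 [308. 181.] ctr 0.5912 -0.0836 size 0.082 0.035 long axis 88.1
   place 0.62 [303. 179.] [ 0.5887 -0.0807]
tape [606. 341.] ctr 0.8563 -0.2382 size 0.059 0.013 long -80.5
tape [626. 335.] ctr 0.8756 -0.2338 size 0.055 0.023 long -83.5
tape [108. 200.] ctr 0.4550 -0.0875 size 0.210 0.015 long -4.0
tape [305. 158.] ctr 0.5910 -0.0800 size 0.075 0.029 long 88.0
tape [591.  75.] ctr 0.8034 -0.0151 size 0.109 0.045 long -62.0
```

View pics/w14.png

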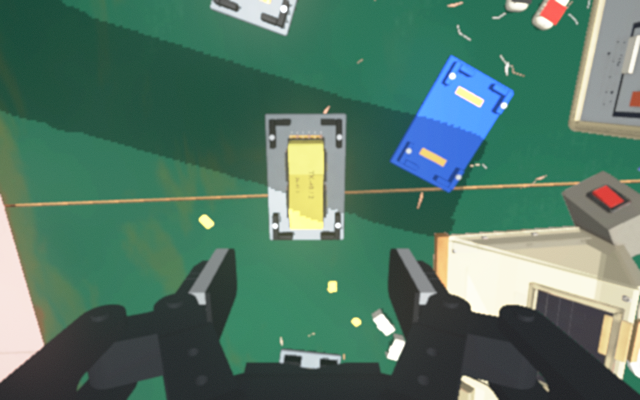

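The large trafo is seated at (306,182) and the other three were checked after release. Handing in.

```bash
python3 -c "
from bench import robot
print(robot.sign_off())"
```

```text
the job is handed in; nothing more can be done
None
```

All four transformers are loaded in their matching nests, each checked by wrist camera after release, and the job was handed in at about 25 s; the sign-off gave no verdict.

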